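# Clamp a guitar bridge plate through the guard window and start the press

## Robot

A 6-joint arm with a two-finger parallel gripper is mounted at the origin on the work surface. World frame = base frame: x ahead of the robot, y to its left, z up, the work surface at z = 0. Lengths are in m, angles in rad, forces in N, time in s.
With the tool pointing down it reaches from about 0.35 to 0.975 m from the base axis. Payload 4.9 kg.
Tool frame: the origin (TCP) lies at the very end of the fingers, on their centre line; the grasp point (between the pads) lies 19 mm behind it; z points along the fingers, y is the line along which they close (so a half turn about z gives the same grasp; the last joint's range is limited). The gripper opens to 85 mm and grips with 20 to 120 N. Pads are 22 mm wide; open, the fingers measure 114 mm over their backs; the gripper's body (76 mm by 85 mm) begins 54 mm behind the grasp point. The pads swing forward as they close: fully open they stand 13 mm farther back than shut.
Start: joints at [-1.352, 0.053, 1.613, -0, 1.476, -0.119], TCP at [0.207, -0.59, 0.231] pointing down, gripper open.
Joint ranges: [-3.01, 3.01], [-1.01, 2.22], [0.06, 2.58], [-1.02, 4.17], [0.09, 2.62], [-3.14, 3.14]. Speed limits (rad/s): [2.57, 2.57, 3.14, 3.14, 3.14, 3.14].

## Interface

Orientations are given as a unit quaternion [w, x, y, z].
In Python, from plant import state, optics, ticket, nets gives the robot as it stands. The module is installed in compiled form; this text tells all that it offers.
- The arm moves only by the shell command python3 -m inch 'ROWS' [OPENING]. ROWS is JSON, a list of rows, each an object of numbers: "dx", "dy", "dz": the shift along the tool's x, y, z as a fraction of full scale; "rx", "ry", "rz": the turn, a rotation vector about the tool's x, y, z as a fraction of full scale. In form: [{"dx": .., "dy": .., "dz": .., "rx": .., "ry": .., "rz": ..}, ...]. A call has 1 to 5 rows; each row is the pose to reach, as a shift and turn from the pose commanded when the call began, along the tool's axes at that moment; what a row does not reach only later rows make up. Full scale, the value 1, is 0.8 m for a shift and 1.5 rad for a turn. A row lasts 1/10 s, in which the tool goes at most 50 mm and 8.59 degrees, less where a joint would pass 70% of its speed; a pose out of reach is approached as far as the arm can. A call with a number of a shift or a turn outside -1 to 1 is refused whole. A call with a gripper value outside its range is refused whole. OPENING is the opening, from -1 (shut) to 1 (fully open), set as the call begins (- or left out, the last holds). The fingers move at their own pace and stop on an object; the grip force is fixed at half the most. Time passes only in rows, so rows that repeat a pose let the fingers close. It gives the time, the measured TCP pose, the force, the opening and the grip force at its end, in the units of the state.
- state(): the state, without advancing time (a new reading comes with each control period).
- optics.grab_frame(name): name is "scene" or "top" or "wrist"; returns the picture (420x560x3 uint8, red, green, blue); there is no depth.
- optics.camera_info(name): a dict with "fx", "fy", "cx", "cy" (pixels), "R" (3x3) and "t" (3): a world point X has camera coordinates R X + t. Camera axes: x right, y down, z forward; pixel columns grow to the right and rows downward; lengths in m; the calibration is good to about 2 mm. The wrist camera is an equidistant fisheye: a pixel r from the principal point sees the ray r / f radians off the axis. A picture is of the moment at which its call begins: read the wrist's pose just before it. camera_info takes no time and is no camera call; for the wrist camera it gives the pose at the moment of the call.
- ticket.job_done(): hands the job in; it is judged then, once.
Trained networks look in the newest picture that a camera, given by its name, has taken for a name from the list of things; names that differ only in an ending like _2 or _b are one class to them, and where a whole thing is asked for, a point or a joint stands for the part that bears it (a point fixed in the world has none). Each returns a list of dicts, best first, with "confidence" (0 to 1); they miss things now and then, are a little off and sometimes report something else, mostly with a low value. They report only what shows in the picture. A call takes as long as a camera call. They do not tell look-alikes from the thing itself.
- nets.boxes_of(camera, name): "bbox" ([centre column, centre row, width, height] in pixels, round what is visible of it).
- nets.outline_of(camera, name): "pixels" (420x560 bool, what is visible of it) and "bbox" ([centre column, centre row, width, height] in pixels, round what is visible of it).
The state is a dict: "time": time; "joint_pos": joint angles; "joint_vel": joint speeds; "joint_efforts": joint torques, N m; "tool_pos": TCP position; "tool_rot": TCP orientation; "contact_force": force on the tool from outside, world axes, zero at the start; "ft_torque": the same for the moment, N m; "gripper_width": opening from 0.0 (shut) to 1.0 (fully open); "grasp_force": force on a finger pad.
Only numpy, scipy, OpenCV 4.12 (cv2) and the standard library are available. Lean on these libraries where they do the work, as an engineer would, in place of code of your own. Each camera call takes 0.05 s, during which the arm holds its last target. There are 200 camera calls.

## Task

Reach down through the window in the yellow guard with the fingers and press the red lever all the way down, without touching the guard, so that the bridge plate is clamped. Then, with the lever left down, push the green button on the grey control box right in and let it come back out. Nothing is to be picked up: leave the red button alone, keep the control box where it stands, and do not disturb the jar, the screwdriver or the tape.

Things in the scene. Friction and masses are not known exactly. Their poses are not given: they have to be found in the camera images.
- press: Grey bench press, fixed to the bench: base 270 x 170 x 20 mm. Origin on the bench surface (z = 0) below the middle of the guard; its x axis points horizontally away from the guard's window end to the motor end, z up. Base spans x -90 to 180, y -85 to 85. Behind the guard (x 96 to 168, y -65 to 65) lies a black motor, top at 96 mm, all mm in this frame. The lever moves a small brass ram which clamps a steel bridge plate on a wooden nest below it.
- guard: Yellow guard of the press with clear side panels; must not be touched. Its frame coincides with press. It spans x -75 to 75, y -70 to 70, z 20 to 120 mm; the top is a level 8 mm yellow plate (z 112 to 120) with one rectangular window, x -60 to 20, y -48 to 48 (80 x 96 mm). The sides are closed.
- window (a point): Centre of the guard's window, at the level of the guard's upper face, 120 mm above the bench: (-20, 0, 120) mm in the frame of press. The axes are those of the press.
- lever_pad (a point): Centre of the upper face of the lever's red square pad (34 x 34 x 12 mm), under the middle of the window. It moves with the lever: fully up it is about 103 mm above the bench and slopes 0.27 rad, its window-end edge the higher; fully down it is level, 80 mm above the bench and 40 mm below the guard's upper face. Sideways it shifts less than 5 mm.
- lever (a joint): Lever angle, rad: 0 fully up, 0.27 fully down at a hard stop. The pivot lies level along y, 85 mm from the pad's centre towards the motor. Pressing the pad down takes about 4 N at its centre; friction holds the lever wherever it is left.
- box: Loose grey control box, 150 x 70 mm and 36 mm high, about 0.7 kg, on rubber feet. Origin at the centre of its underside, x along its length: the green button at x = -36 mm, the red one at x = +36 mm.
- start_top (a point): Centre of the top of the green start button (28 mm across, in a black collar 44 mm across), 58 mm above the bench when out. It sinks with the button.
- start (a joint): Travel of the green button, m: 0 out, 0.006 fully in at a stop, straight down against a spring (about 5 N fully in). It springs back out.
- stop (a joint): Travel of the red button, same make as the green one; its centre is 72 mm from it. It must stay out.
- jar: Open glass jar, 72 mm across, 85 mm high, loose. Origin at the centre of its underside. Bystander.
- driver: Screwdriver with a red handle lying on the bench between robot and press, 200 mm long, handle 26 mm thick, along its x axis (tip to +x), origin below its middle. Bystander.
- tape: Black tape roll lying flat, 60 mm across, 22 mm high. Origin at the centre of its underside. Bystander.
Not all that is in view belongs to the job. Several things look just like the box: the one meant starts farthest to the robot's left.

How it is judged:
On the way, in this order (a step that is already met when the one before it is completed fails the run):
1. the lever is fully down (within 0.025 rad of its stop) (value of joint lever above 0.245 rad), for 0.2 s.
2. the green button is pushed in (4.5 mm or more), with the lever down (value of joint start above 0.0045 m and value of joint lever above 0.24 rad), for 0.1 s.
At the end, for the whole second after the job is handed in: The lever is down (at least 0.24 of 0.27 rad), both buttons are out, the control box stands level within 25 mm of where it was, and the jar, screwdriver and tape are within 20 mm of where they were (value of joint lever above 0.24 rad and value of joint each of start, stop below 0.0015 m and distance of box from where it was at the start of the episode below 0.025 m and angle between box's own z axis and vertical below 0.1 rad and linear speed of box below 0.02 m/s and not (distance of any of jar, driver, tape from where it was at the start of the episode above 0.02 m)); the robot touches nothing.
It fails at once if the guard is touched by the fingers or the arm (more than 0.5 N) (contact force between any of the fingers, the arm and guard above 0.5 N).
It fails at once if the green button is pushed (3 mm) while the lever is not down (value of joint start above 0.003 m and value of joint lever below 0.235 rad).
It fails at once if the red button is pushed (3 mm) (value of joint stop above 0.003 m).
It fails at once if the control box is lifted, tipped or shoved more than 25 mm (distance of box from where it was at the start of the episode above 0.025 m or height (world z) of box above 0.008 m or angle between box's own z axis and vertical above 0.15 rad).
It fails at once if the jar, screwdriver or tape is moved more than 20 mm (distance of any of jar, driver, tape from where it was at the start of the episode above 0.02 m).
It also fails if it takes over 48 s, if anything falls off the work surface, if the arm or the gripper's body presses on something with over 40 N, if the wrist force passes 120 N, or if a joint passes its speed limit or range.

## Working session

There is one attempt and no reset: what is moved stays moved. The work goes in short steps, Python scripts to look and compute and a shell command to move; the robot and the scene stay as the last step left them, time stands still between calls to the robot, and variables do not carry over. Pictures are saved under pics/ and viewed, at most 10 in all, crops included, and the job is handed in when it is done.

```bash
mkdir -p pics; python3 - <<'E'
from plant import state, optics, nets
import cv2, numpy as np
s=state(); print(s['time'],s['tool_pos'],s['tool_rot'],s['gripper_width'])
for c in ('top','scene'):
    im=optics.grab_frame(c); cv2.imwrite(f'pics/{c}0.png',cv2.cvtColor(im,cv2.COLOR_RGB2BGR))
    i=optics.camera_info(c); print(c,i)
    for n in ('guard','lever_pad','box','start_top','start','jar','driver','tape','press'):
        try: print(n,[(np.round(d['bbox']).tolist(),round(d['confidence'],2)) for d in nets.boxes_of(c,n)])
        except Exception as e: print(n,e)
E
```

```text
0.0 [ 0.20699758 -0.58906141  0.23005563] [-1.03119061e-03  9.85770136e-01  1.68095727e-01 -4.35768300e-05] 1.0003461105940035
top {'fx': 453.77368259593237, 'fy': 453.77368259593237, 'cx': 279.62233967385924, 'cy': 214.33635833255502, 'R': array([[-0.02884641, -0.99951045, -0.01211358],
       [-0.99619405,  0.02974366, -0.08193123],
       [ 0.08225143,  0.00970405, -0.99656437]]), 't': array([0.00810278, 0.47343143, 1.31945514])}
guard [([299.0, 159.0, 65.0, 67.0], 0.58)]
lever_pad [([298.0, 163.0, 14.0, 18.0], 0.55)]
box [([378.0, 207.0, 42.0, 56.0], 0.9), ([411.0, 304.0, 57.0, 49.0], 0.67)]
start_top [([426.0, 299.0, 6.0, 12.0], 0.53)]
start []
jar [([160.0, 228.0, 28.0, 24.0], 0.73)]
driver [([291.0, 233.0, 8.0, 61.0], 0.8)]
tape [([169.0, 168.0, 22.0, 22.0], 0.73), ([387.0, 217.0, 10.0, 8.0], 0.23)]
press [([292.0, 152.0, 78.0, 105.0], 0.9)]
scene {'fx': 466.6391081125578, 'fy': 466.6391081125578, 'cx': 279.4467932584913, 'cy': 208.41214689427298, 'R': array([[ 0.7969732 ,  0.60396242, -0.00794421],
       [ 0.38869364, -0.52288859, -0.75862031],
       [-0.46233209,  0.6015122 , -0.65148455]]), 't': array([-0.37475567, -0.11218852,  1.49270941])}
guard [([316.0, 254.0, 77.0, 83.0], 0.65), ([257.0, 228.0, 50.0, 31.0], 0.3)]
lever_pad [([312.0, 248.0, 20.0, 16.0], 0.6)]
box [([99.0, 270.0, 51.0, 54.0], 0.73), ([206.0, 304.0, 72.0, 40.0], 0.6), ([311.0, 247.0, 21.0, 17.0], 0.52)]
start_top [([190.0, 293.0, 14.0, 11.0], 0.42)]
start [([92.0, 270.0, 9.0, 10.0], 0.4)]
jar [([337.0, 160.0, 24.0, 34.0], 0.76)]
driver [([268.0, 234.0, 31.0, 20.0], 0.84)]
tape [([385.0, 190.0, 23.0, 18.0], 0.85)]
press [([333.0, 265.0, 122.0, 102.0], 0.84), ([206.0, 304.0, 69.0, 43.0], 0.44)]
```

```bash
python3 - <<'E'
import cv2
a=cv2.imread('pics/top0.png'); b=cv2.imread('pics/scene0.png')
cv2.imwrite('pics/a.png',cv2.resize(a[100:350,120:460],(800,588),interpolation=cv2.INTER_CUBIC))
cv2.imwrite('pics/b.png',cv2.resize(b[130:350,60:420],None,fx=2.2,fy=2.2,interpolation=cv2.INTER_CUBIC))
E
```

```text
(no output)
```

View pics/a.png

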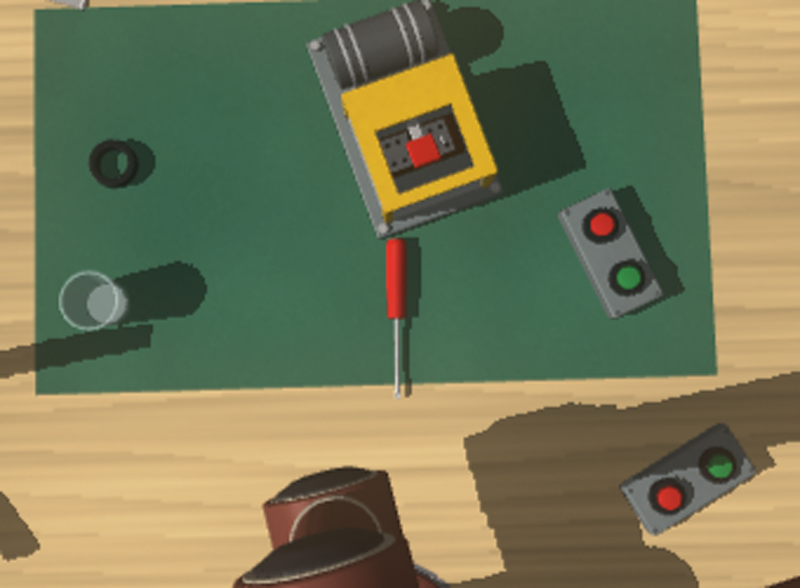

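View pics/b.png

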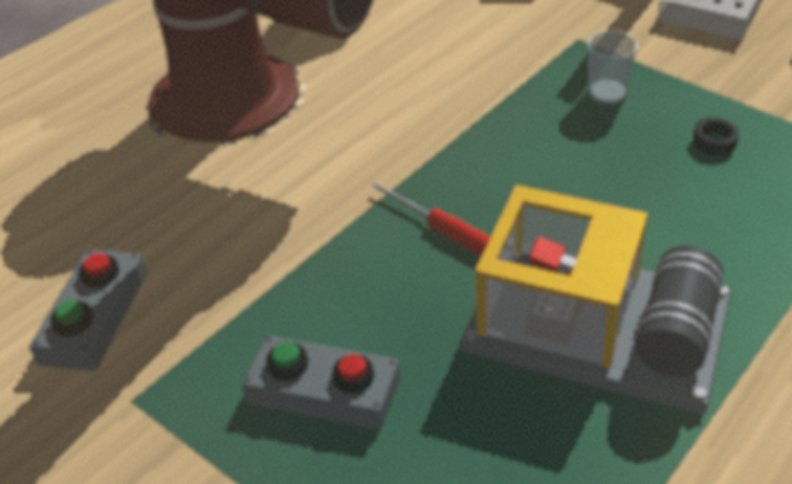

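```bash
cat > h.py <<'E'
import cv2, numpy as np
from scipy.optimize import minimize, least_squares
from plant import optics
def proj(i,X):
    c=np.atleast_2d(X)@i['R'].T+i['t']; return c[:,:2]/c[:,2:]*[i['fx'],i['fy']]+[i['cx'],i['cy']]
def back(i,uv,z):
    d=i['R'].T@np.array([(uv[0]-i['cx'])/i['fx'],(uv[1]-i['cy'])/i['fy'],1]); o=-i['R'].T@i['t']
    return o+d*(z-o[2])/d[2]
E
python3 - <<'E'
from h import *
out=np.array([[-75,-70],[75,-70],[75,70],[-75,70]])/1e3; win=np.array([[-60,-48],[20,-48],[20,48],[-60,48]])/1e3
ims={};inf={}
for c in('top','scene'):
    ims[c]=cv2.cvtColor(cv2.imread(f'pics/{c}0.png'),cv2.COLOR_BGR2HSV); inf[c]=optics.camera_info(c)
    h=ims[c]
    for nm,m in (('green',cv2.inRange(h,(50,130,60),(70,255,255))),('red',cv2.inRange(h,(0,190,120),(6,255,255))|cv2.inRange(h,(174,190,120),(180,255,255)))):
        n,_,st,ce=cv2.connectedComponentsWithStats(m)
        for k in range(1,n):
            if st[k,4]>20: print(c,nm,ce[k].round(1),st[k,4],back(inf[c],ce[k],.056).round(4))
def loss(p,cs,show=0):
    L=[]
    for c in cs:
        h=ims[c]; m=cv2.inRange(h,(20,150,170),(32,255,255))
        R=np.array([[np.cos(p[2]),-np.sin(p[2])],[np.sin(p[2]),np.cos(p[2])]])
        r=np.zeros(m.shape,np.uint8)
        for q,v in((out,255),(win,0)):
            P=np.c_[q@R.T+p[:2],np.full(4,.12)]
            cv2.fillPoly(r,[np.round(proj(inf[c],P)*16).astype(np.int32)],v,shift=4,lineType=cv2.LINE_AA)
        x0,y0,x1,y1=(240,100,350,220) if c=='top' else (250,190,400,320)
        L.append(np.abs(m[y0:y1,x0:x1].astype(float)-r[y0:y1,x0:x1]).sum()/255)
    return sum(L)
g=back(inf['top'],(299,159),.12); print('g0',g)
for cs in(['top'],['scene'],['top','scene']):
    b=min((minimize(loss,[g[0],g[1],y],args=(cs,),method='Nelder-Mead',options=dict(initial_simplex=[[g[0],g[1],y],[g[0]+.02,g[1],y],[g[0],g[1]+.02,y],[g[0],g[1],y+.2]],xatol=1e-5)) for y in(-.3,0,.3)),key=lambda r:r.fun)
    print(cs,b.x.round(4),b.fun)
E
```

```text
top green [386.5 217.7] 73 [ 0.4517 -0.3114  0.056 ]
top green [426.1 299.6] 41 [ 0.2175 -0.4114  0.056 ]
top red [299.3 163.7] 124 [ 0.6159 -0.0673  0.056 ]
top red [375.4 195.1] 70 [ 0.5175 -0.2827  0.056 ]
top red [287.1 217.2] 211 [ 0.4617 -0.0274  0.056 ]
top red [404.1 311.4] 71 [ 0.1865 -0.3481  0.056 ]
scene green [189.4 289.9] 56 [ 0.4519 -0.3135  0.056 ]
g0 [ 0.61645329 -0.06454177  0.12      ]
['top'] [ 0.6247 -0.0603  0.318 ] 216.81960784313725
['scene'] [ 0.6249 -0.0612  0.3175] 196.8235294117647
['top', 'scene'] [ 0.6245 -0.0611  0.32  ] 413.7803921568627
```

View pics/top0.png

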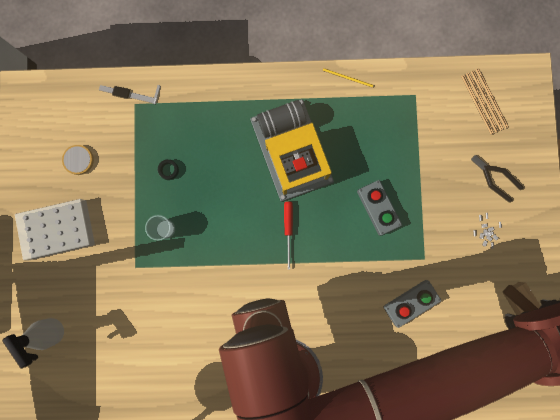

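The top picture shows two look-alike boxes. The leftmost one (box at 378,207) is on the mat, with its green button at (386,218) and red at (375,195). The press window is at about (299,163). I estimate the guard at (0.6246, -0.061) with yaw 0.32, which already matches the tool yaw of 0.338.

```bash
python3 -m inch '[{"dx":0.686,"dy":-0.45},{"dx":0.686,"dy":-0.45},{"dx":0.686,"dy":-0.45},{"dx":0.686,"dy":-0.45},{"dx":0.686,"dy":-0.45}]' -1
```

```text
validation failed for argument at $[0]...
```

```bash
python3 -m inch '[{"dx":0.686,"dy":-0.45,"dz":0,"rx":0,"ry":0,"rz":0},{"dx":0.686,"dy":-0.45,"dz":0,"rx":0,"ry":0,"rz":0},{"dx":0.686,"dy":-0.45,"dz":0,"rx":0,"ry":0,"rz":0},{"dx":0.686,"dy":-0.45,"dz":0,"rx":0,"ry":0,"rz":0},{"dx":0.686,"dy":-0.45,"dz":0,"rx":0,"ry":0,"rz":0}]' -1
```

```text
time: 1.5
tool_pos: [0.3597, -0.3894, 0.2315]
tool_rot: [0.0, 0.986, 0.168, 0.0]
contact_force: [1.0, -1.2, 0.2]
gripper_width: 0.141
grasp_force: 0.0
```

```bash
python3 -m inch '[{"dx":0.425,"dy":-0.279,"dz":0,"rx":0,"ry":0,"rz":0},{"dx":0.425,"dy":-0.279,"dz":0,"rx":0,"ry":0,"rz":0},{"dx":0.425,"dy":-0.279,"dz":0,"rx":0,"ry":0,"rz":0},{"dx":0.425,"dy":-0.279,"dz":0,"rx":0,"ry":0,"rz":0},{"dx":0.425,"dy":-0.279,"dz":0,"rx":0,"ry":0,"rz":0}]' -1; python3 -m inch '[{"dx":0.163,"dy":-0.107,"dz":0,"rx":0,"ry":0,"rz":0},{"dx":0.163,"dy":-0.107,"dz":0,"rx":0,"ry":0,"rz":0},{"dx":0.163,"dy":-0.107,"dz":0,"rx":0,"ry":0,"rz":0},{"dx":0.163,"dy":-0.107,"dz":0,"rx":0,"ry":0,"rz":0},{"dx":0.163,"dy":-0.107,"dz":0,"rx":0,"ry":0,"rz":0}]' -1
python3 - <<'E'
from h import *
from plant import state
im=cv2.cvtColor(optics.grab_frame('wrist'),cv2.COLOR_RGB2BGR); cv2.imwrite('pics/w1.png',im)
i=optics.camera_info('wrist'); print(state()['tool_pos'],state()['contact_force'],i)
# predicted window corners (fisheye)
def fish(X):
    c=np.atleast_2d(X)@i['R'].T+i['t']; r=np.hypot(c[:,0],c[:,1]); th=np.arctan2(r,c[:,2])
    return c[:,:2]/r[:,None]*th[:,None]*i['fx']+[i['cx'],i['cy']]
a=.32;R=np.array([[np.cos(a),-np.sin(a)],[np.sin(a),np.cos(a)]])
w=np.array([[-60,-48],[20,-48],[20,48],[-60,48]])/1e3@R.T+[.6246,-.061]
p=fish(np.c_[w,np.full(4,.12)]); print(p)
o=im.copy(); cv2.polylines(o,[p.round().astype(np.int32)],True,(255,0,255),1); cv2.imwrite('pics/w1o.png',o)
E
```

```text
time: 2.0
tool_pos: [0.5116, -0.1905, 0.2317]
tool_rot: [0.0, 0.986, 0.168, 0.0]
contact_force: [1.0, -1.1, -0.7]
gripper_width: -0.003
grasp_force: 0.0
time: 2.5
tool_pos: [0.6058, -0.067, 0.2311]
tool_rot: [0.0, 0.986, 0.169, -0.0]
contact_force: [0.3, 0.7, -0.0]
gripper_width: -0.002
grasp_force: 0.0
[ 0.60519754 -0.0681577   0.23108215] [0.50365603 0.46659132 0.55665671] {'fx': 325.19226210127806, 'fy': 325.19226210127806, 'cx': 277.3047639841725, 'cy': 209.55209966110993, 'R': array([[ 3.32548487e-01, -9.43086152e-01,  1.16338755e-04],
       [-9.01991924e-01, -3.18021929e-01,  2.92014763e-01],
       [-2.75358080e-01, -9.72140042e-02, -9.56413804e-01]]), 't': array([-0.26468182,  0.48577964,  0.53923055])}
[[332.3129057  250.24664307]
 [338.95318877 157.38129781]
 [217.91750159 155.06576121]
 [220.8640737  248.30205995]]
```

View pics/w1o.png

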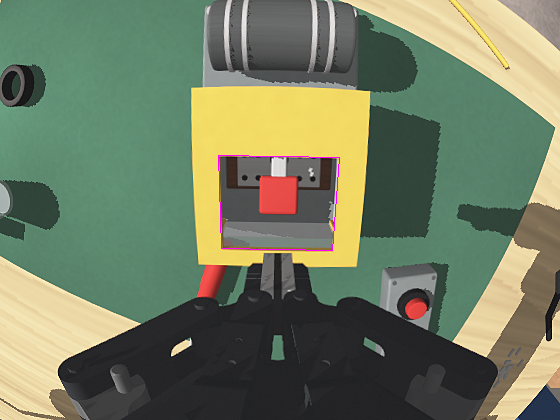

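The predicted window (magenta, about 218–339 × 155–250) overlays the real one, with the red pad inside at (278,195). I'm descending along z.

```bash
python3 -m inch '[{"dx":0,"dy":0,"dz":0.05,"rx":0,"ry":0,"rz":0},{"dx":0,"dy":0,"dz":0.1,"rx":0,"ry":0,"rz":0},{"dx":0,"dy":0,"dz":0.14,"rx":0,"ry":0,"rz":0},{"dx":0,"dy":0,"dz":0.15,"rx":0,"ry":0,"rz":0},{"dx":0,"dy":0,"dz":0.15,"rx":0,"ry":0,"rz":0}]' -1
python3 -m inch '[{"dx":0,"dy":0,"dz":0.008,"rx":0,"ry":0,"rz":0},{"dx":0,"dy":0,"dz":0.016,"rx":0,"ry":0,"rz":0},{"dx":0,"dy":0,"dz":0.024,"rx":0,"ry":0,"rz":0},{"dx":0,"dy":0,"dz":0.03,"rx":0,"ry":0,"rz":0},{"dx":0,"dy":0,"dz":0.03,"rx":0,"ry":0,"rz":0}]' -1
```

```text
time: 3.05
tool_pos: [0.6038, -0.0693, 0.11]
tool_rot: [-0.001, 0.986, 0.167, -0.001]
contact_force: [0.2, -0.0, 0.4]
gripper_width: -0.001
grasp_force: 0.0
time: 3.55
tool_pos: [0.6054, -0.0684, 0.087]
tool_rot: [0.0, 0.986, 0.168, 0.0]
contact_force: [1.2, -0.0, 0.2]
gripper_width: -0.002
grasp_force: 0.1
```

```bash
python3 -m inch '[{"dx":0,"dy":0,"dz":0.004,"rx":0,"ry":0,"rz":0},{"dx":0,"dy":0,"dz":0.007,"rx":0,"ry":0,"rz":0},{"dx":0,"dy":0,"dz":0.009,"rx":0,"ry":0,"rz":0},{"dx":0,"dy":0,"dz":0.009,"rx":0,"ry":0,"rz":0},{"dx":0,"dy":0,"dz":0.009,"rx":0,"ry":0,"rz":0}]' -1
```

```text
time: 4.05
tool_pos: [0.6053, -0.0683, 0.0801]
tool_rot: [-0.0, 0.986, 0.168, -0.0]
contact_force: [-1.3, -1.7, 2.1]
gripper_width: 0.001
grasp_force: 1.3
```

```bash
python3 -m inch '[{"dx":0,"dy":0,"dz":0.0025,"rx":0,"ry":0,"rz":0},{"dx":0,"dy":0,"dz":0.005,"rx":0,"ry":0,"rz":0},{"dx":0,"dy":0,"dz":0.005,"rx":0,"ry":0,"rz":0},{"dx":0,"dy":0,"dz":0.005,"rx":0,"ry":0,"rz":0},{"dx":0,"dy":0,"dz":0.005,"rx":0,"ry":0,"rz":0}]' -1
```

```text
time: 4.55
tool_pos: [0.6054, -0.0684, 0.0798]
tool_rot: [-0.0, 0.986, 0.168, -0.001]
contact_force: [-12.3, 0.5, 20.4]
gripper_width: 0.0
grasp_force: 10.1
```

The lever is at the hard stop (about 20 N, z = 0.0798). I'm retracting straight up and checking it.

```bash
python3 -m inch '[{"dx":0,"dy":0,"dz":-0.03,"rx":0,"ry":0,"rz":0},{"dx":0,"dy":0,"dz":-0.08,"rx":0,"ry":0,"rz":0},{"dx":0,"dy":0,"dz":-0.14,"rx":0,"ry":0,"rz":0},{"dx":0,"dy":0,"dz":-0.19,"rx":0,"ry":0,"rz":0},{"dx":0,"dy":0,"dz":-0.19,"rx":0,"ry":0,"rz":0}]' -1
python3 - <<'E'
from h import *
from plant import state
im=cv2.cvtColor(optics.grab_frame('wrist'),cv2.COLOR_RGB2BGR)
s=state();print(s['tool_pos'],s['contact_force'])
i=optics.camera_info('wrist')
def back_fish(uv,z):
    d=np.array([uv[0]-i['cx'],uv[1]-i['cy']])/i['fx'];th=np.hypot(*d);v=i['R'].T@np.r_[d/th*np.sin(th),np.cos(th)];o=-i['R'].T@i['t'];return o+v*(z-o[2])/v[2]
def fish(X):
    c=np.atleast_2d(X)@i['R'].T+i['t']; r=np.hypot(c[:,0],c[:,1]); th=np.arctan2(r,c[:,2])
    return c[:,:2]/r[:,None]*th[:,None]*i['fx']+[i['cx'],i['cy']]
a=.32;R=np.array([[np.cos(a),-np.sin(a)],[np.sin(a),np.cos(a)]])
w=np.array([[-37,-17],[-3,-17],[-3,17],[-37,17]])/1e3@R.T+[.6246,-.061]
o=cv2.resize(im[110:350,160:480],(800,600),interpolation=cv2.INTER_CUBIC)
cv2.polylines(o,[((fish(np.c_[w,np.full(4,.08)])-[160,110])*2.5).round().astype(np.int32)],True,(255,0,255),1)
cv2.imwrite('pics/w2.png',o)
E
```

```text
time: 5.05
tool_pos: [0.6091, -0.0687, 0.2363]
tool_rot: [0.002, 0.986, 0.168, 0.007]
contact_force: [-0.1, 0.1, 1.3]
gripper_width: -0.002
grasp_force: 0.0
[ 0.60746097 -0.06839561  0.23237227] [ 0.22367288 -0.47811035 -0.54788657]
```

View pics/w2.png

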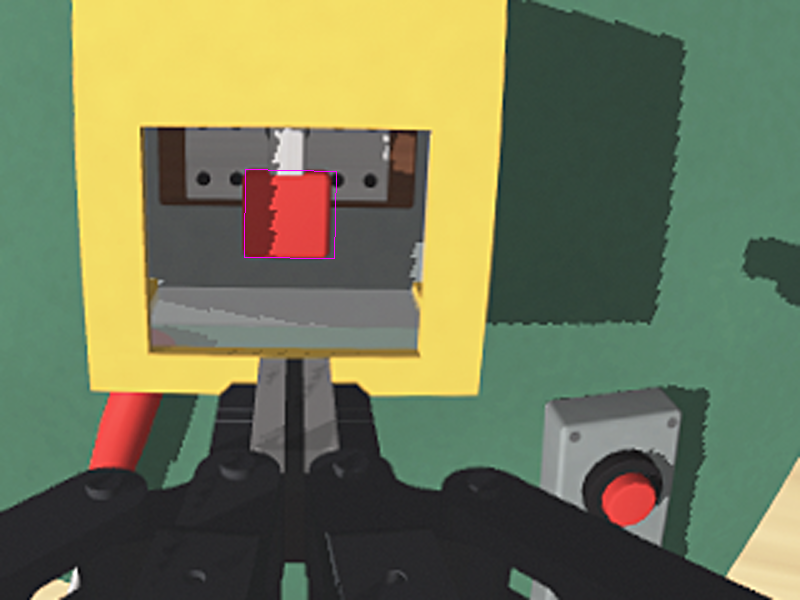

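The red pad fills the fully-down outline predicted at z = 80 mm (crop 245–335 × 170–258), so the lever is down. Next is the green button.

```bash
python3 -m inch '[{"dx":-0.282,"dy":0.2245,"dz":0,"rx":0,"ry":0,"rz":0},{"dx":-0.282,"dy":0.2245,"dz":0,"rx":0,"ry":0,"rz":0},{"dx":-0.282,"dy":0.2245,"dz":0,"rx":0,"ry":0,"rz":0},{"dx":-0.282,"dy":0.2245,"dz":0,"rx":0,"ry":0,"rz":0},{"dx":-0.282,"dy":0.2245,"dz":0,"rx":0,"ry":0,"rz":0}]' -1
python3 -m inch '[{"dx":-0.038,"dy":0.0302,"dz":0.03,"rx":0,"ry":0,"rz":0},{"dx":-0.038,"dy":0.0302,"dz":0.08,"rx":0,"ry":0,"rz":0},{"dx":-0.038,"dy":0.0302,"dz":0.11,"rx":0,"ry":0,"rz":0},{"dx":-0.038,"dy":0.0302,"dz":0.11,"rx":0,"ry":0,"rz":0},{"dx":-0.038,"dy":0.0302,"dz":0.11,"rx":0,"ry":0,"rz":0}]' -1
python3 - <<'E'
from h import *
from plant import state
im=cv2.cvtColor(optics.grab_frame('wrist'),cv2.COLOR_RGB2BGR)
s=state();print(s['tool_pos'],s['contact_force'])
i=optics.camera_info('wrist')
def fish(X):
    c=np.atleast_2d(X)@i['R'].T+i['t']; r=np.hypot(c[:,0],c[:,1]); th=np.arctan2(r,c[:,2])
    return c[:,:2]/r[:,None]*th[:,None]*i['fx']+[i['cx'],i['cy']]
t=np.linspace(0,2*np.pi,40)
for c in((.452,-.312),(.5175,-.283)):
    p=fish(np.c_[c[0]+.014*np.cos(t),c[1]+.014*np.sin(t),np.full(40,.058)])
    cv2.polylines(im,[p.round().astype(np.int32)],True,(255,0,255),1)
cv2.imwrite('pics/w3.png',im)
E
```

```text
time: 5.6
tool_pos: [0.4705, -0.2805, 0.2255]
tool_rot: [-0.001, 0.986, 0.168, -0.001]
contact_force: [1.2, -0.0, 0.3]
gripper_width: -0.001
grasp_force: 0.0
time: 6.1
tool_pos: [0.4512, -0.3122, 0.1387]
tool_rot: [-0.001, 0.986, 0.168, -0.001]
contact_force: [-0.0, 0.2, 0.5]
gripper_width: -0.001
grasp_force: 0.0
[ 0.45210213 -0.3128448   0.14047731] [ 0.52092186 -1.22065343  0.78352192]
```

View pics/w3.png

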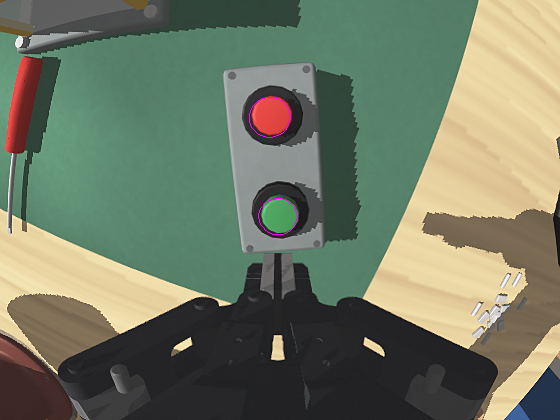

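The predicted circles sit on the green button (279,216) and the red button (270,116). I'm descending.

```bash
python3 -m inch '[{"dx":0,"dy":0,"dz":0.04,"rx":0,"ry":0,"rz":0},{"dx":0,"dy":0,"dz":0.08,"rx":0,"ry":0,"rz":0},{"dx":0,"dy":0,"dz":0.092,"rx":0,"ry":0,"rz":0},{"dx":0,"dy":0,"dz":0.092,"rx":0,"ry":0,"rz":0},{"dx":0,"dy":0,"dz":0.092,"rx":0,"ry":0,"rz":0}]' -1
python3 -m inch '[{"dx":0,"dy":0,"dz":0.005,"rx":0,"ry":0,"rz":0},{"dx":0,"dy":0,"dz":0.01,"rx":0,"ry":0,"rz":0},{"dx":0,"dy":0,"dz":0.0165,"rx":0,"ry":0,"rz":0},{"dx":0,"dy":0,"dz":0.0165,"rx":0,"ry":0,"rz":0},{"dx":0,"dy":0,"dz":0.0165,"rx":0,"ry":0,"rz":0}]' -1
```

```text
time: 6.65
tool_pos: [0.4529, -0.3138, 0.0686]
tool_rot: [0.001, 0.986, 0.168, 0.001]
contact_force: [0.1, -0.4, 0.4]
gripper_width: -0.001
grasp_force: 0.0
time: 7.15
tool_pos: [0.4524, -0.3136, 0.0542]
tool_rot: [0.001, 0.986, 0.168, 0.001]
contact_force: [0.3, 0.2, 4.3]
gripper_width: 0.003
grasp_force: 1.8
```

```bash
python3 -m inch '[{"dx":0,"dy":0,"dz":0.003,"rx":0,"ry":0,"rz":0},{"dx":0,"dy":0,"dz":0.005,"rx":0,"ry":0,"rz":0},{"dx":0,"dy":0,"dz":0.006,"rx":0,"ry":0,"rz":0},{"dx":0,"dy":0,"dz":0.006,"rx":0,"ry":0,"rz":0},{"dx":0,"dy":0,"dz":0.006,"rx":0,"ry":0,"rz":0}]' -1
```

```text
time: 7.65
tool_pos: [0.4525, -0.3137, 0.0518]
tool_rot: [0.001, 0.986, 0.168, 0.0]
contact_force: [-5.3, 4.5, 19.1]
gripper_width: -0.001
grasp_force: 9.3
```

The green button is at its stop (19 N, z = 0.0518). I'm retracting.

```bash
python3 -m inch '[{"dx":0,"dy":0,"dz":-0.03,"rx":0,"ry":0,"rz":0},{"dx":0,"dy":0,"dz":-0.08,"rx":0,"ry":0,"rz":0},{"dx":0,"dy":0,"dz":-0.14,"rx":0,"ry":0,"rz":0},{"dx":0,"dy":0,"dz":-0.18,"rx":0,"ry":0,"rz":0},{"dx":0,"dy":0,"dz":-0.18,"rx":0,"ry":0,"rz":0}]' -1
python3 -m inch '[{"dx":0,"dy":0,"dz":0,"rx":0,"ry":0,"rz":0},{"dx":0,"dy":0,"dz":0,"rx":0,"ry":0,"rz":0},{"dx":0,"dy":0,"dz":0,"rx":0,"ry":0,"rz":0}]' -1
python3 - <<'E'
from plant import optics
import cv2
cv2.imwrite('pics/w4.png',cv2.cvtColor(optics.grab_frame('wrist'),cv2.COLOR_RGB2BGR))
E
```

```text
time: 8.15
tool_pos: [0.4536, -0.3147, 0.1983]
tool_rot: [0.004, 0.986, 0.168, 0.003]
contact_force: [0.5, 0.0, 1.2]
gripper_width: -0.002
grasp_force: 0.0
time: 8.45
tool_pos: [0.4506, -0.312, 0.1899]
tool_rot: [-0.002, 0.986, 0.168, -0.001]
contact_force: [-0.0, -0.2, -1.3]
gripper_width: 0.001
grasp_force: 0.0
```

View pics/w4.png

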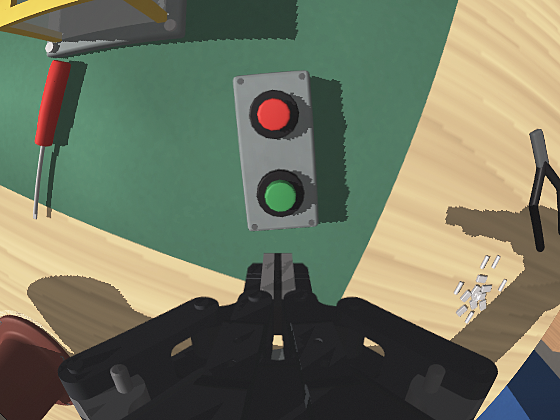

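The green button (280,195) is back out, the box has not moved and the arm is clear, so I'm handing in.

```bash
python3 -c "
from plant import ticket
print(ticket.job_done())"
```

```text
the job is handed in; nothing more can be done
None
```

I pressed the lever to its stop through the window, then pushed the green button fully in and let it come back out, and handed the job in at about 8.5 s; no verdict came back.

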